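Bring the planting block's well under the dispenser needle

ROBOT

A 6-joint arm with a two-finger parallel gripper is mounted at the origin on the work surface. World frame = base frame: x ahead of the robot, y to its left, z up, the work surface at z = 0. Lengths are in m, angles in rad, forces in N, time in s.
With the tool pointing down it reaches from about 0.375 to 0.9 m from the base axis. Payload 3.1 kg.
Tool frame: the origin (TCP) lies on the centre line of the jaws, within the pads' length; the fingertips stand 25 mm ahead of it and the grasp point (between the pads) lies 6 mm ahead of it (manip.tip_extent is the distance from the TCP to the fingertips, in m); z points along the fingers, y is the line along which they close (so a half turn about z gives the same grasp; the last joint's range is limited). The gripper opens to 85 mm and grips with 20 to 120 N. Pads are 22 mm wide; open, the fingers measure 114 mm over their backs; the gripper's body (76 mm by 85 mm) begins 54 mm behind the grasp point. The pads swing forward as they close: fully open they stand 13 mm farther back than shut.
Start: joints at [1.079, 0.527, 1.433, -0, 1.181, -0.178], TCP at [0.192, 0.595, 0.235] pointing down, gripper open.
Joint ranges: [-3.08, 3.08], [-0.75, 2.2], [0.22, 2.44], [-1.43, 4.57], [0, 2.65], [-2.85, 2.85]. Speed limits (rad/s): [2.79, 2.79, 3.14, 3.14, 3.14, 3.14].

INTERFACE

Orientations are given as a unit quaternion [x, y, z, w].
In Python, from station import readout, imaging, order, manip gives the robot as it stands.
- The arm moves only by the tool move_arm, never from a script. Its argument "rows" is a list of rows, each a list of 7 numbers: the turn, a rotation vector about the tool's x, y, z in degrees, then the shift along the tool's x, y, z in mm, then the closure, from 0 (fully open) to 1 (shut). A call has 1 to 12 rows; each row is the pose to reach, as a shift and turn from the pose commanded when the call began, along the tool's axes at that moment; what a row does not reach only later rows make up. A row lasts 1/12 s, in which the tool goes at most 41.7 mm and 7.16 degrees, less where a joint would pass 70% of its speed; a pose out of reach is approached as far as the arm can. A call with a gripper value outside its range is refused whole. The fingers move at their own pace and stop on an object; "squeeze" is the grip in N (left out, the last holds). Time passes only in rows, so rows that repeat a pose let the fingers close. It gives the time, the measured TCP pose, the force, the opening and the grip force at its end, in the units of the state.
- readout.sense(): the state, without advancing time (a new reading comes with each control period).
- imaging.snapshot(name): name is "side" or "top"; returns a dict with "img" (400x640x3 uint8, red, green, blue), "z_map" (400x640 float32, m along the optical axis (not along the pixel's ray), 0 where there is no reading), "fovy" (degrees; the focal length in pixels is half the picture's height over the tangent of half this angle, whatever the lens; pixels are square), "cx", "cy" (the principal point, pixels), "k1" (the pictures are not rectified: a ray, as slopes to the right and down, at radius r is drawn at 1 + k1 r^2 times it, then the intrinsics apply), "rvec" (rotation vector, rad) and "tvec" (3), from world to camera coordinates, as OpenCV has them. Camera axes: x right, y down, z forward; pixel columns grow to the right and rows downward; lengths in m; the calibration is good to about 2 mm. A picture is of the moment at which its call begins.
- order.sign_off(): hands the job in; it is judged then, once.
The state is a dict: "t": time; "q": joint angles; "qd": joint speeds; "tau": joint torques, N m; "tcp_pos": TCP position; "tool_rot": TCP orientation; "force": force on the tool from outside, world axes, zero at the start; "ft_torque": the same for the moment, N m; "finger_gap": opening from 0.0 (shut) to 1.0 (fully open); "gripper_force": force on a finger pad.
Only numpy, scipy, OpenCV 4.12 (cv2) and the standard library are available. Lean on these libraries where they do the work, as an engineer would, in place of code of your own. Each camera call takes 0.05 s, during which the arm holds its last target. There are 200 camera calls.

TASK

Slide the planting block that has the single large round well along the bench until the centre of that well sits straight under the dispenser's needle tip, then let go of it. Keep the block flat on the bench, do not bump the dispenser, and leave the other block, the one with six small holes, where it is.

Things in the scene. Friction and masses are not known exactly. Their poses are not given: they have to be found in the camera images.
- well_block: Block to slide: white plastic, 210 (x) x 70 (y) x 25 mm high, 0.25-0.5 kg, loose. Origin: centre of its underside, z up. One round well, 30 mm wide, 18 deep, dark floor, at x = +70, y = 0. Upright grip fin at x = -70, y = 0: 45 mm in x, 20 mm thick in y, 25 to 66 mm above the bench; pinch it across y from above. Starts left or right of the dispenser, +x away from the robot within 20 degrees.
- well (a point): Centre of the mouth of the well_block's large round well, 25 mm above the bench.
- hole_block: The other block, to be left alone: same white body, size and grip fin as well_block, but with six small holes (12 mm, two rows of three) instead of the large well. It starts on the other side of the dispenser.
- dispenser: Fixed stand: a clear 20 mm syringe with a thin steel needle hangs straight down from an arm 166 to 184 mm above the bench; its plunger tops out at 239 mm. Origin on the bench straight under the needle tip, z up. Steel post (24 mm, on a 90 x 90 x 12 mm base plate) at x = +150, y = +65 mm of its own frame, beyond the needle seen from the robot; yaw within 15 degrees. Bare bench below the needle.
- needle_tip (a point): The needle's lower end, 45 mm above the bench, so 20 mm above the top of a block slid beneath it (the fin is taller and would hit it).
Things that resemble listed ones, but are neither listed nor needed, are in the scene too. Leave any red look-alike of the well_block alone. There is more than one size of the dispenser; the job needs the larger.

How it is judged:
By the outcome, as a careful person would: the job done as asked, in the order asked, and still so for the second after the job is handed in, with the robot touching nothing.
It also fails if it takes over 38 s, if anything falls off the work surface, if the arm or the gripper's body presses on something with over 40 N, if the wrist force passes 120 N, or if a joint passes its speed limit or range.

## Working session

There is one attempt and no reset: what is moved stays moved. The work goes in short steps, Python scripts to look and compute and a tool call to move; the robot and the scene stay as the last step left them, time stands still between calls to the robot, and variables do not carry over. Pictures are saved under pics/ and viewed, at most 10 in all, crops included, and the job is handed in when it is done.

Besides the shell and the picture viewer there is one more tool, called after "Request:" as name([rows], argument=value, ...), one row to a line, values as JSON. move_arm: Moves the arm, as the interface text tells. Its arguments: {"type":"object","properties":{"rows":{"type":"array"},"squeeze":{"type":"number"}},"required":["rows"]}

```bash
mkdir -p pics; cat > h.py <<'E'
import numpy as np, cv2, sys
from station import readout, imaging, order, manip
def snap(n, save=None):
    s=imaging.snapshot(n)
    if save: cv2.imwrite('pics/'+save, s['img'][:,:,::-1])
    np.savez(f'/tmp/{n}.npz', **{k:np.asarray(v) for k,v in s.items()})
    return s
def load(n): return dict(np.load(f'/tmp/{n}.npz'))
def rays(s,uv):
    f=200/np.tan(np.radians(s['fovy'])/2)
    d=(np.atleast_2d(uv).astype(float)-[s['cx'],s['cy']])/f
    p=d.copy()
    for _ in range(20): p=d/(1+s['k1']*(p**2).sum(1,keepdims=True))
    R=cv2.Rodrigues(np.asarray(s['rvec'],float))[0]; t=np.asarray(s['tvec'],float).ravel()
    return -R.T@t, np.c_[p,np.ones(len(p))]@R   # origin, world dirs (per unit optical depth)
def onz(s,uv,z):
    o,d=rays(s,uv); return o+d*((z-o[2])/d[:,2])[:,None]
def depth(s,uv):
    o,d=rays(s,uv); u=np.atleast_2d(uv).round().astype(int)
    return o+d*s['z_map'][u[:,1],u[:,0]][:,None]
def proj(s,P):
    f=200/np.tan(np.radians(s['fovy'])/2)
    R=cv2.Rodrigues(np.asarray(s['rvec'],float))[0]
    c=np.atleast_2d(P)@R.T+np.asarray(s['tvec'],float).ravel()
    p=c[:,:2]/c[:,2:]; p=p*(1+s['k1']*(p**2).sum(1,keepdims=True))
    return p*f+[s['cx'],s['cy']]
E
python3 - <<'E'
from h import *
for n in('top','side'):
    s=snap(n,n+'0.png'); print(n,s['fovy'],s['k1'],rays(s,[[320,200]]))
print(readout.sense())
E
```

```text
top 55.56399125501428 -0.006610015646785212 (array([ 0.31512437, -0.06251025,  1.19381333]), array([[ 0.12759788,  0.02184962, -0.99173289]]))
side 57.548116654018756 -0.07695643210521633 (array([ 0.296373  , -0.90379846,  0.85507612]), array([[ 0.14778631,  0.71710179, -0.68121235]]))
{'t': 0.1, 'q': array([ 1.07950861e+00,  5.28407804e-01,  1.43375216e+00,  2.65581314e-05,
        1.18139988e+00, -1.78487988e-01]), 'qd': array([ 0.00140984, -0.00170929, -0.00095248,  0.00117144, -0.00175416,
        0.00039818]), 'tau': array([-1.27613712e-03, -4.43309748e+01, -1.78585947e+01, -2.56593521e-04,
        3.93071488e-03,  1.02478427e-05]), 'tcp_pos': array([0.1919862 , 0.59412718, 0.23411721]), 'tool_rot': array([ 1.55767945e-01,  9.87793187e-01, -9.24914921e-04, -3.34868445e-04]), 'force': array([-0.20022678, -0.45333036, -0.23801802]), 'ft_torque': array([-0.06898239,  0.01437004,  0.00743876]), 'gripper_force': 0.0, 'finger_gap': 1.001123024898908}
```

View pics/top0.png

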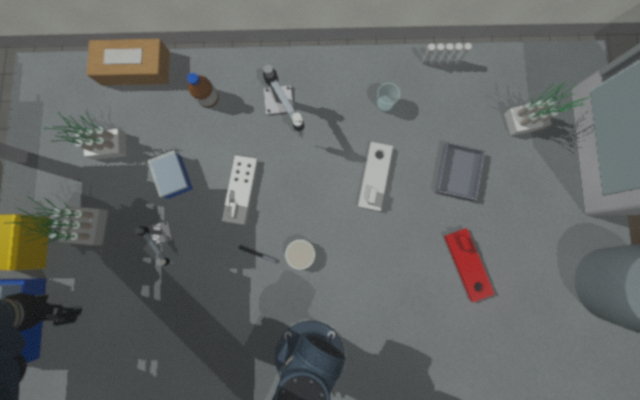

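View pics/side0.png

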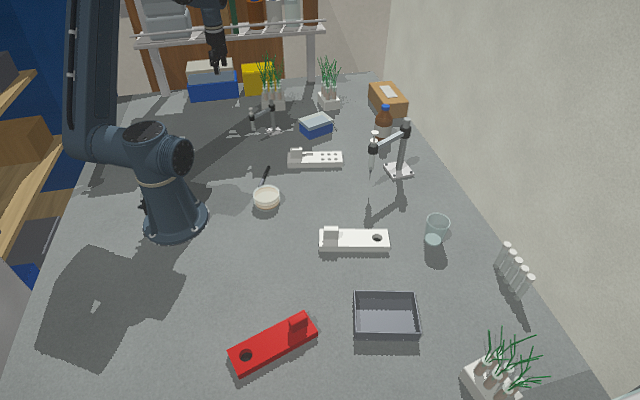

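The top view has a white block with one round well at (377,177), well at (380,154). The six-hole block is at (240,190), and a red look-alike is at (468,265). One dispenser has its post at (268,75) and syringe at (297,118), and a smaller one stands near (158,240). The white one-well block is the block to slide, and the dispenser at (280,95) is the larger of the two. I'll confirm both in one enlarged crop.

```bash
python3 - <<'E'
from h import *
t,s=load('top')['img'],load('side')['img']
a=cv2.resize(t[55:225,215:405],None,fx=3,fy=3,interpolation=cv2.INTER_CUBIC)[:,:,::-1]   # 570x510
b=cv2.resize(s[115:265,315:415],None,fx=3.4,fy=3.4,interpolation=cv2.INTER_CUBIC)[:,:,::-1] #340x510
b=b[:,:230*1]if 0 else cv2.resize(s[115:265,345:415],None,fx=3.2,fy=3.2,interpolation=cv2.INTER_CUBIC)[:,:,::-1]
c=np.zeros((510,800,3),np.uint8);c[:,:570]=a;c[:480,572:572+224]=b[:480]
cv2.imwrite('pics/c1.png',c)
s=load('top')
print(onz(s,[[380,154]],.025),onz(s,[[297,118]],.239), depth(s,[[297,120],[297,123],[372,196],[380,146],[268,73]]))
E
```

```text
[[ 0.60887413 -0.22763328  0.025     ]] [[0.65544353 0.01627441 0.239     ]] [[ 0.65018728  0.01633582  0.23844656]
 [ 0.65168363  0.01869014  0.21021418]
 [ 0.46971782 -0.19329529  0.06801573]
 [ 0.63521694 -0.22872929  0.02354543]
 [ 0.78935382  0.09592899  0.22402975]]
```

View pics/c1.png

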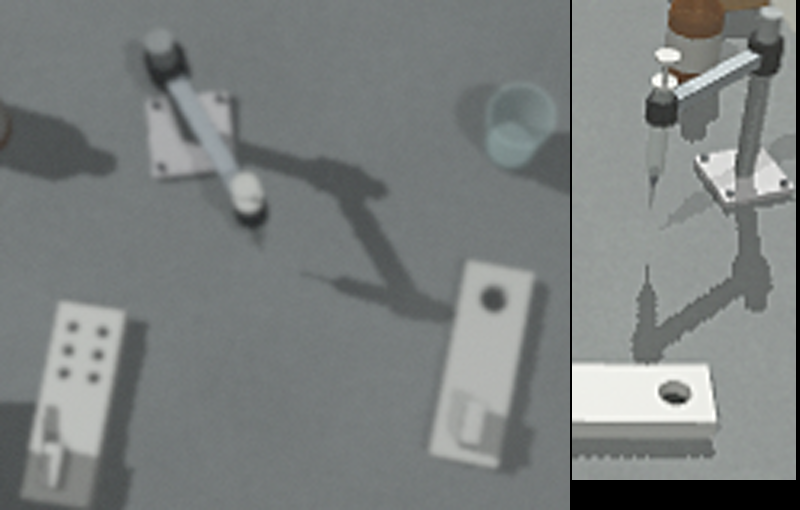

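The crop confirms one large well on the right block (crop 493,298) and six holes on the left block. The large dispenser's needle tip is at crop (262,246), which is top pixel (302.2,136.8). In the side picture it is near (370.3,180).

```bash
cat > meas.py <<'E'
from h import *
def block(s,guess):
    vv,uu=np.mgrid[0:400,0:640]; uv=np.c_[uu.ravel(),vv.ravel()]
    P=depth(s,uv); im=s['img'].reshape(-1,3).astype(int)
    m=(s['z_map'].ravel()>0)&(np.hypot(*(P[:,:2]-guess).T)<.17)&(im.min(1)>0)&(P[:,2]>.016)&(P[:,2]<.034)
    q=onz(s,uv[m],.025)[:,:2]
    r=cv2.minAreaRect((q*1000).astype(np.float32)); return r,m.sum()
if __name__=='__main__':
    g=[float(x) for x in sys.argv[1:3]]
    for n in('top','side'): print(n,*block(load(n),g))
E
python3 - <<'E'
from h import *
from meas import block
t,s=load('top'),load('side')
for n,c in(('top',t),('side',s)): print(n,*block(c,[.54,-.21]))
print('needle',onz(t,[[302.2,136.8]],.045),onz(s,[[370.3,180]],.045))
print('plunger',onz(t,[[297.2,117.5]],.239),onz(s,[[345+(668-572)/3.2,115+56/3.2]],.239))
print('well',onz(t,[[215+493.5/3-.3,55+298/3-.3]],.025),onz(s,[[345+(675-572)/3.2,115+391/3.2]],.025))
# refine well: dark centroid
for n,c,(u,v) in(('top',t,(379,154)),('side',s,(377,237))):
    w=c['img'][v-9:v+10,u-9:u+10].min(2); print(n);print(w[::2,::1] if n=='x' else '')
    yy,xx=np.nonzero(w<(int(w.max())+int(w.min()))/2); print(u-9+xx.mean(),v-9+yy.mean(),len(xx),onz(c,[[u-9+xx.mean(),v-9+yy.mean()]],.025))
print(manip.__dict__.keys())
E
```

```text
top ((539.9407958984375, -210.82318115234375), (70.22795867919922, 210.84352111816406), 77.31550598144531) 1312
side ((540.8366088867188, -218.451171875), (79.25725555419922, 209.68614196777344), 77.91931915283203) 1162
needle [[0.66307182 0.01617329 0.045     ]] [[0.66417638 0.01261371 0.045     ]]
plunger [[0.65679783 0.01574577 0.239     ]] [[0.66132745 0.01204478 0.239     ]]
well [[ 0.60880779 -0.22511262  0.025     ]] [[ 0.61178014 -0.22743867  0.025     ]]
top

378.94444444444446 154.37037037037038 54 [[ 0.6077315  -0.22427167  0.025     ]]
side

376.2857142857143 236.9795918367347 49 [[ 0.60936752 -0.22606433  0.025     ]]
dict_keys([])
```

```bash
cat > rel.py <<'E'
from h import *
from scipy.spatial.transform import Rotation as R
st=readout.sense(); Rt=R.from_quat(st['tool_rot']); y=Rt.as_matrix()[:,1]
print('t %.2f tcp'%st['t'],st['tcp_pos'].round(4),'yaxis ang %.2f'%np.degrees(np.arctan2(y[1],y[0])),'F',st['force'].round(1),'gap %.3f gf %.1f'%(st['finger_gap'],st['gripper_force']))
def rel(p): print(p,'->',(Rt.inv().apply(np.array(p)-st['tcp_pos'])*1000).round(1))
if __name__=='__main__':
    for a in sys.argv[1:]: rel([float(x) for x in a.split(',')])
E
python3 rel.py .192,.594,.330 .43,.30,.330 .472,-.196,.33
python3 - <<'E'
from h import *
s=load('top')
vv,uu=np.mgrid[200:290,120:320]; P=depth(s,np.c_[uu.ravel(),vv.ravel()])
i=P[:,2].argsort()[-400::80]; print(P[i])
E
```

```text
t 0.10 tcp [0.192  0.5941 0.2341] yaxis ang 72.08 F [-0.2 -0.5 -0.2] gap 1.001 gf 0.0
[0.192, 0.594, 0.33] -> [ -0.   -0.3 -95.9]
[0.43, 0.3, 0.33] -> [-316.9 -206.8  -95.6]
[0.472, -0.196, 0.33] -> [-509.5 -665.8  -94.8]
[[0.36910336 0.45597483 0.11565321]
 [0.33777563 0.44853926 0.12178299]
 [0.34051566 0.44735448 0.12457545]
 [0.28478306 0.3969194  0.1365369 ]
 [0.28025602 0.40046063 0.15920145]]
```

Request:
move_arm([
  [0, 0, 0, 0, 0, -40, 0],
  [0, 0, 0, -15, -10, -75, 0],
  [0, 0, 0, -45, -30, -95, 0],
  [0, 0, 0, -78, -52, -95, 0],
  [0, 0, 0, -111, -74, -95, 0],
  [0, 0, 0, -144, -96, -95, 0],
  [0, 0, 0, -177, -117, -95, 0],
  [0, 0, 0, -210, -138, -95, 0],
  [0, 0, 0, -243, -160, -95, 0],
  [0, 0, 0, -275, -181, -95, 0],
  [0, 0, 0, -300, -200, -95, 0],
  [0, 0, 0, -317, -230, -95, 0],
])

```text
t: 1.1
tcp_pos: [0.4258, 0.2772, 0.3297]
tool_rot: [0.156, 0.988, 0.0, 0.001]
force: [0.5, -0.0, 0.4]
finger_gap: 1.003
gripper_force: 0.0
```

```bash
python3 rel.py .44,.1,.33 .472,-.196,.33 .472,-.196,.15
```

```text
t 1.10 tcp [0.4258 0.2772 0.3297] yaxis ang 72.03 F [ 0.5 -0.   0.4] gap 1.003 gf 0.0
[0.44, 0.1, 0.33] -> [ -68.2 -164.1   -0.4]
[0.472, -0.196, 0.33] -> [-190.  -435.8   -0.5]
[0.472, -0.196, 0.15] -> [-189.7 -436.   179.5]
```

Request:
move_arm([
  [0, 0, -1, -16, -36, 0, 0],
  [0, 0, -2, -32, -73, 0, 0],
  [0, 0, -3, -48, -109, 0, 0],
  [0, 0, -4, -64, -145, 0, 0],
  [0, 0, -5, -80, -182, 0, 0],
  [0, 0, -5.3, -96, -218, 0, 0],
  [0, 0, -5.3, -112, -255, 0, 0],
  [0, 0, -5.3, -128, -291, 0, 0],
  [0, 0, -5.3, -144, -327, 0, 0],
  [0, 0, -5.3, -160, -364, 10, 0],
  [0, 0, -5.3, -175, -400, 25, 0],
  [0, 0, -5.3, -188, -432, 40, 0],
])

```text
t: 2.1
tcp_pos: [0.4691, -0.1933, 0.2897]
tool_rot: [0.11, 0.994, -0.0, 0.001]
force: [0.4, -0.1, -0.5]
finger_gap: 0.999
gripper_force: 0.0
```

```bash
python3 rel.py .4717,-.1956,.12 .4717,-.1956,.057
```

```text
t 2.10 tcp [ 0.4691 -0.1933  0.2897] yaxis ang 77.32 F [ 0.4 -0.1 -0.5] gap 0.999 gf 0.0
[0.4717, -0.1956, 0.12] -> [ -2.8  -1.6 169.7]
[0.4717, -0.1956, 0.057] -> [ -2.7  -1.5 232.7]
```

Request:
move_arm([
  [0, 0, 0, -3, -1.5, 35, 0],
  [0, 0, 0, -3, -1.5, 75, 0],
  [0, 0, 0, -3, -1.5, 115, 0],
  [0, 0, 0, -3, -1.5, 145, 0],
  [0, 0, 0, -3, -1.5, 170, 0],
  [0, 0, 0, -3, -1.5, 190, 0],
  [0, 0, 0, -3, -1.5, 207, 0],
  [0, 0, 0, -3, -1.5, 220, 0],
  [0, 0, 0, -3, -1.5, 228, 0],
  [0, 0, 0, -3, -1.5, 232, 0],
  [0, 0, 0, -3, -1.5, 232, 0],
  [0, 0, 0, -3, -1.5, 232, 0],
])

```text
t: 3.1
tcp_pos: [0.4719, -0.1929, 0.0583]
tool_rot: [0.11, 0.994, -0.0, 0.0]
force: [1.2, -0.6, 0.5]
finger_gap: 1.001
gripper_force: 0.0
```

Request:
move_arm([
  [0, 0, 0, 0, 0, 0, 0.3],
  [0, 0, 0, 0, 0, 0, 0.5],
  [0, 0, 0, 0, 0, 0, 0.6],
  [0, 0, 0, 0, 0, 0, 0.7],
  [0, 0, 0, 0, 0, 0, 0.8],
  [0, 0, 0, 0, 0, 0, 1],
  [0, 0, 0, 0, 0, 0, 1],
  [0, 0, 0, 0, 0, 0, 1],
  [0, 0, 0, 0, 0, 0, 1],
  [0, 0, 0, 0, 0, 0, 1],
], squeeze=40)

```text
t: 3.93
tcp_pos: [0.4719, -0.1931, 0.0585]
tool_rot: [0.11, 0.994, -0.0, 0.0]
force: [-1.2, -1.0, 5.1]
finger_gap: 0.222
gripper_force: 40.0
```

```bash
python3 rel.py; python3 - <<'E'
from h import *
from meas import block
s=snap('side'); t=snap('top')
for c in (s,t): print(block(c,[.54,-.21]))
c=np.hstack([cv2.resize(s['img'][190:280,290:420],None,fx=3,fy=3),cv2.resize(t['img'][130:220,340:420],None,fx=3,fy=3)])
cv2.imwrite('pics/c2.png',c[:,:,::-1])
E
```

```text
t 3.93 tcp [ 0.4719 -0.1931  0.0585] yaxis ang 77.36 F [-1.2 -1.   5.1] gap 0.222 gf 40.0
(((541.1849365234375, -215.74464416503906), (77.85083770751953, 210.33453369140625), 76.6506576538086), np.int64(1161))
(((610.6827392578125, -225.91188049316406), (69.8131103515625, 66.17928314208984), 77.3099136352539), np.int64(243))
```

View pics/c2.png

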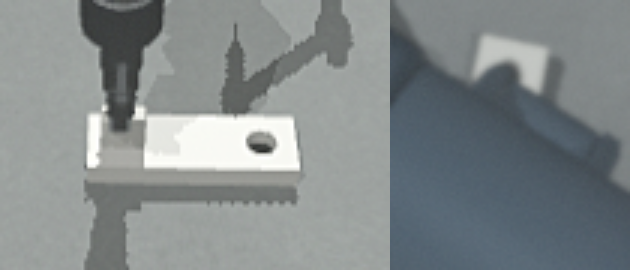

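The fingers hold the fin and the block is flat, with the well at side crop (262,142), side pixel (377,237). The well has to move about (+55,+240) mm in the world frame, which is nearly pure tool +y. I'll slide most of the way, then look again.

Request:
move_arm([
  [0, 0, 0, 0, 4, 0, 1],
  [0, 0, 0, 0, 14, 0, 1],
  [0, 0, 0, 0, 28, 0, 1],
  [0, 0, 0, 0, 44, 0, 1],
  [0, 0, 0, 0, 60, 0, 1],
  [0, 0, 0, 0, 76, 0, 1],
  [0, 0, 0, 0, 92, 0, 1],
  [0, 0, 0, 0, 106, 0, 1],
  [0, 0, 0, 0, 116, 0, 1],
  [0, 0, 0, 0, 120, 0, 1],
  [0, 0, 0, 0, 120, 0, 1],
])

```text
t: 4.95
tcp_pos: [0.4988, -0.0745, 0.0585]
tool_rot: [0.11, 0.994, 0.0, 0.001]
force: [2.0, 2.2, 6.4]
finger_gap: 0.225
gripper_force: 40.1
```

```bash
python3 rel.py
```

```text
t 4.95 tcp [ 0.4988 -0.0745  0.0585] yaxis ang 77.42 F [2.  2.2 6.4] gap 0.225 gf 40.1
```

Request:
move_arm([
  [0, 0, 0, 0, 4, 0, 1],
  [0, 0, 0, 0, 14, 0, 1],
  [0, 0, 0, 0, 28, 0, 1],
  [0, 0, 0, 0, 44, 0, 1],
  [0, 0, 0, 0, 60, 0, 1],
  [0, 0, 0, 0, 76, 0, 1],
  [0, 0, 0, 0, 92, 0, 1],
  [0, 0, 0, 0, 106, 0, 1],
  [0, 0, 0, -1, 114, 0, 1],
  [0, 0, 0, -1, 118, 0, 1],
  [0, 0, 0, -1, 118, 0, 1],
])

```text
t: 5.87
tcp_pos: [0.5251, 0.0404, 0.0586]
tool_rot: [0.11, 0.994, 0.0, 0.001]
force: [-0.1, 1.2, 5.6]
finger_gap: 0.22
gripper_force: 40.1
```

```bash
python3 rel.py; python3 - <<'E'
from h import *
s=snap('side'); t=snap('top')
a=cv2.resize(s['img'][125:205,310:410],None,fx=5,fy=5,interpolation=cv2.INTER_CUBIC)
b=cv2.resize(t['img'][105:175,275:335],None,fx=5,fy=5,interpolation=cv2.INTER_CUBIC)
c=np.zeros((400,800,3),np.uint8);c[:,:500]=a;c[:350,500:]=b
cv2.imwrite('pics/c3.png',c[:,:,::-1])
E
```

```text
t 5.87 tcp [0.5251 0.0404 0.0586] yaxis ang 77.42 F [-0.1  1.2  5.6] gap 0.220 gf 40.1
```

View pics/c3.png

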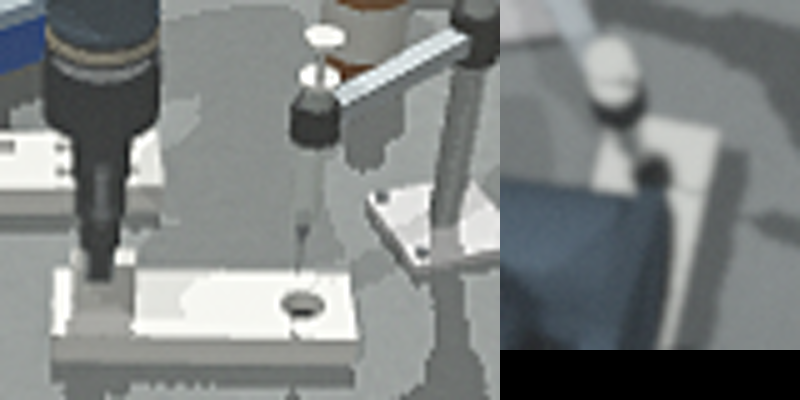

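```bash
python3 - <<'E'
from h import *
from meas import block
t,s=load('top'),load('side')
f=lambda c,o:[[ (c[0]+.5)/5-.5+o[0], (c[1]+.5)/5-.5+o[1] ]]
S=(310,125);T=(275-100,105)
print('side needle',onz(s,f((299,272),S),.045),'plunger',onz(s,f((325,36),S),.239),'well',onz(s,f((302.5,304),S),.025))
print('side corners',*[onz(s,f(c,S),.025).round(4)[0,:2] for c in((350,271),(357,339))])
print('top plunger',onz(t,f((615,62),T),.239),'well',onz(t,f((653,172),T),.025))
print('top corners',*[onz(t,f(c,T),.025).round(4)[0,:2] for c in((719,131),(641,114))])
# predicted end corners in block frame, mean of end corners = well + 35mm along x
print(block(s,[.594,.025]))
print('top needle now guess',onz(t,[[302.2,136.8]],.045), proj(t,[[.6635,.0145,.045],[.6635,.0145,.1]]),proj(s,[[.6635,.0145,.045],[.6635,.0145,.239]]))
E
```

```text
side needle [[0.66275213 0.01848048 0.045     ]] plunger [[0.66137214 0.01616295 0.239     ]] well [[0.66356762 0.00708483 0.025     ]]
side corners [0.708  0.0348] [ 0.6891 -0.036 ]
top plunger [[0.65814299 0.01469212 0.239     ]] well [[0.6617352  0.00803048 0.025     ]]
top corners [ 0.688  -0.0343] [0.7001 0.0155]
(((607.202392578125, 81.54901123046875), (212.45993041992188, 210.739501953125), 78.0469970703125), np.int64(831))
top needle now guess [[0.66307182 0.01617329 0.045     ]] [[302.73363749 136.65847533]
 [301.47135026 131.27226049]] [[369.95015052 179.68604592]
 [375.4137543  132.00858376]]
```

```bash
python3 - <<'E'
from h import *
t,s=load('top'),load('side')
for n,c in(('top',t),('side',s)):
    vv,uu=np.mgrid[0:400,0:640]; uv=np.c_[uu.ravel(),vv.ravel()]
    P=depth(c,uv); near=(c['z_map'].ravel()>0)&(np.hypot(P[:,0]-.662,P[:,1]-.015)<.03)
    for lo,hi in((.232,.246),(.2,.232),(.1,.16),(.046,.1)):
        m=near&(P[:,2]>lo)&(P[:,2]<hi); q=P[m]
        if m.sum(): print(n,lo,m.sum(),'mean',q.mean(0).round(4),'mid',((q.max(0)+q.min(0))/2).round(4),'onz',onz(c,uv[m],.239).mean(0).round(4) if lo==.232 else '')
a=cv2.resize(s['img'][163:195,355:387],(512,512),interpolation=cv2.INTER_NEAREST)
b=cv2.resize(t['img'][110:150,285:305+10],(384,512),interpolation=cv2.INTER_NEAREST)[:,:288]
cv2.imwrite('pics/c4.png',np.hstack([a,b])[:,:,::-1])
E
```

```text
top 0.232 67 mean [0.6591 0.0178 0.2383] mid [0.6583 0.0177 0.2386] onz [0.6588 0.0178 0.239 ]
top 0.2 41 mean [0.6543 0.0166 0.208 ] mid [0.6566 0.0175 0.2074] onz 
top 0.1 32 mean [0.6518 0.0162 0.1223] mid [0.6531 0.0175 0.1227] onz 
top 0.046 5 mean [0.6522 0.0173 0.0894] mid [0.6536 0.0163 0.0796] onz 
side 0.232 33 mean [0.6606 0.0155 0.2382] mid [0.6605 0.0144 0.2382] onz [0.6601 0.0144 0.239 ]
side 0.2 46 mean [0.6601 0.0145 0.2098] mid [0.6621 0.0186 0.2152] onz 
side 0.1 86 mean [0.6577 0.0096 0.1285] mid [0.6605 0.0122 0.1286] onz 
side 0.046 19 mean [0.66  0.013 0.083] mid [0.6597 0.0134 0.0742] onz
```

View pics/c4.png

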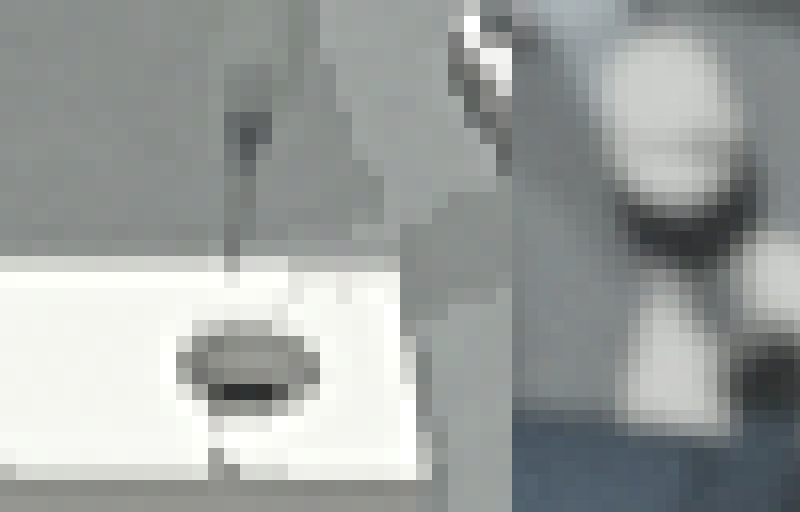

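```bash
python3 - <<'E'
from h import *
t,s=load('top'),load('side')
print('needle',onz(s,[[369.1,179.7],[369.1,180.2]],.045)[:,:2].round(4),'well',onz(s,[[370,185.5]],.025)[:,:2].round(4))
# dark-floor/mouth in top
print('top well', onz(t,[[285+(775-512)/12.8*1-.5,110+378/12.8-.5]],.025)[:,:2].round(4))
E
```

```text
needle [[0.6606 0.015 ]
 [0.6597 0.0124]] well [[0.6631 0.0066]]
top well [[0.6616 0.0085]]
```

In side pixels the needle tip is at (369.1,179.7) and the well mouth centre at (370.0,185.5). Both cameras agree that about (-3,+8.4) mm remains in the world frame, which is tool (+4.7,+7.6).

Request:
move_arm([
  [0, 0, 0, 1, 2, 0, 1],
  [0, 0, 0, 3, 5, 0, 1],
  [0, 0, 0, 4.5, 7.5, 0, 1],
  [0, 0, 0, 4.7, 7.6, 0, 1],
  [0, 0, 0, 4.7, 7.6, 0, 1],
  [0, 0, 0, 4.7, 7.6, 0, 1],
])

```text
t: 6.47
tcp_pos: [0.5231, 0.0479, 0.0586]
tool_rot: [0.11, 0.994, 0.0, 0.002]
force: [2.0, -2.1, 5.6]
finger_gap: 0.222
gripper_force: 40.0
```

```bash
python3 rel.py; python3 - <<'E'
from h import *
s=snap('side'); t=snap('top')
a=cv2.resize(s['img'][163:195,355:387],(512,512),interpolation=cv2.INTER_NEAREST)
b=cv2.resize(t['img'][110:150,285:307],(282,512),interpolation=cv2.INTER_NEAREST)
cv2.imwrite('pics/c5.png',np.hstack([a,b])[:,:,::-1])
for n,P in(('side',[.6602,.0145]),('top',[.6588,.0174])):print(n,'expected well',proj(load(n),[P+[.025]]),'tip',proj(load(n),[P+[.045]]))
E
```

```text
t 6.47 tcp [0.5231 0.0479 0.0586] yaxis ang 77.39 F [ 2.  -2.1  5.6] gap 0.222 gf 40.0
side expected well [[368.54720429 184.18473774]] tip [[369.04515108 179.810775  ]]
top expected well [[302.26089326 139.9441015 ]] tip [[301.81477455 138.12891488]]
```

View pics/c5.png

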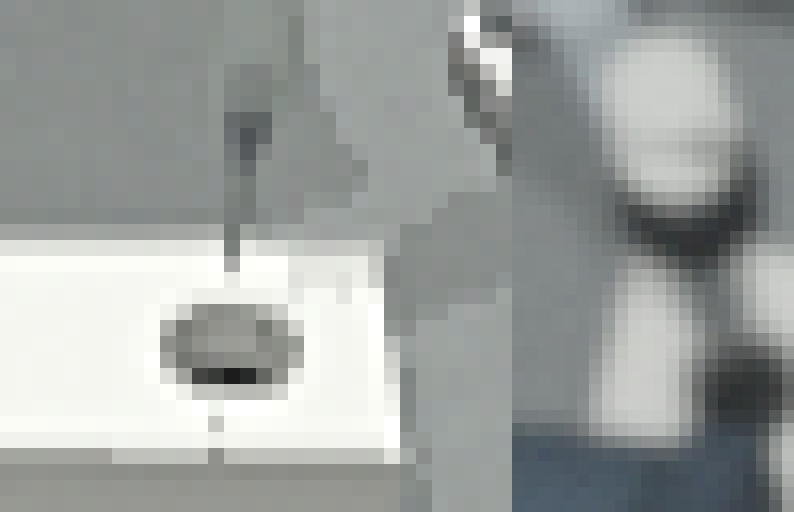

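The tip is at side (369,179.5) and the well mouth at (369.0,184.5), against an expected (368.5,184.1). About (-1,+2) mm is left.

Request:
move_arm([
  [0, 0, 0, 0.7, 1, 0, 1],
  [0, 0, 0, 1.4, 1.8, 0, 1],
  [0, 0, 0, 1.4, 1.8, 0, 1],
  [0, 0, 0, 1.4, 1.8, 0, 1],
  [0, 0, 0, 1.4, 1.8, 0, 1],
])

```text
t: 6.98
tcp_pos: [0.5224, 0.0497, 0.0585]
tool_rot: [0.11, 0.994, -0.0, 0.002]
force: [2.7, -3.8, 5.5]
finger_gap: 0.223
gripper_force: 40.0
```

Request:
move_arm([
  [0, 0, 0, 0, 0, 0, 0.7],
  [0, 0, 0, 0, 0, 0, 0.6],
  [0, 0, 0, 0, 0, 0, 0.5],
  [0, 0, 0, 0, 0, 0, 0.4],
  [0, 0, 0, 0, 0, 0, 0.3],
  [0, 0, 0, 0, 0, 0, 0.3],
  [0, 0, 0, 0, 0, 0, 0.3],
])

```text
t: 7.57
tcp_pos: [0.5206, 0.0499, 0.0579]
tool_rot: [0.11, 0.994, 0.0, -0.0]
force: [-0.0, -0.2, -0.2]
finger_gap: 0.698
gripper_force: 0.0
```

```bash
python3 rel.py; python3 - <<'E'
from h import *
s=snap('side'); t=snap('top')
a=cv2.resize(s['img'][163:195,355:387],(512,512),interpolation=cv2.INTER_NEAREST)
b=cv2.resize(t['img'][110:150,285:307],(282,512),interpolation=cv2.INTER_NEAREST)
cv2.imwrite('pics/c6.png',np.hstack([a,b])[:,:,::-1])
E
```

```text
t 7.57 tcp [0.5206 0.0499 0.0579] yaxis ang 77.38 F [-0.  -0.2 -0.2] gap 0.698 gf 0.0
```

View pics/c6.png

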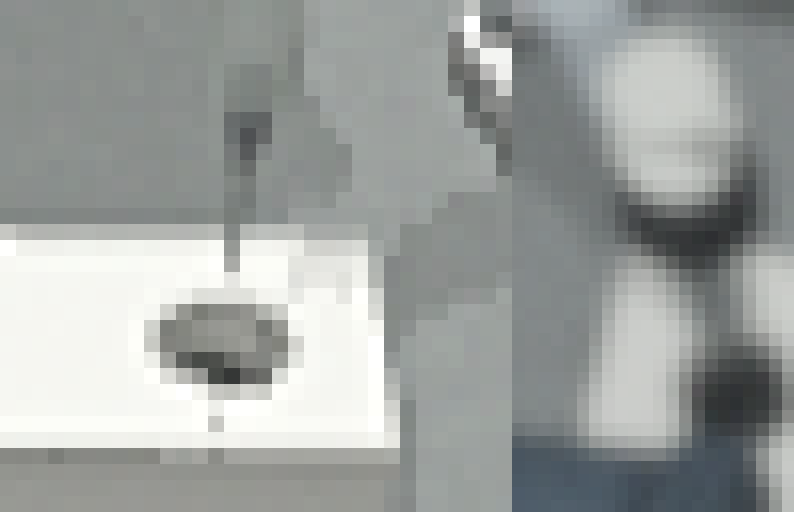

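The well now images at side (368.5,184.2) and top (302.3,140.1). Both are within 0.2 px of the position straight under the tip. The fingers are open, so I'll retreat upwards.

Request:
move_arm([
  [0, 0, 0, 0, 0, -5, 0.3],
  [0, 0, 0, 0, 0, -15, 0.3],
  [0, 0, 0, 0, 0, -30, 0.3],
  [0, 0, 0, 0, 0, -55, 0.3],
  [0, 0, 0, 0, 0, -85, 0.3],
  [0, 0, 0, 10, 0, -115, 0.3],
  [0, 0, 0, 30, 0, -145, 0.3],
  [0, 0, 0, 50, 0, -175, 0.3],
  [0, 0, 0, 70, 0, -200, 0.3],
  [0, 0, 0, 85, 0, -220, 0.3],
  [0, 0, 0, 90, 0, -230, 0.3],
  [0, 0, 0, 90, 0, -230, 0.3],
])

```text
t: 8.67
tcp_pos: [0.4332, 0.0697, 0.2909]
tool_rot: [0.11, 0.994, 0.0, 0.003]
force: [0.6, 0.3, -0.8]
finger_gap: 0.701
gripper_force: 0.0
```

```bash
python3 rel.py; python3 - <<'E'
from h import *
from meas import block
s=snap('side'); t=snap('top')
print(block(s,[.594,.032]),block(t,[.594,.032]))
a=cv2.resize(s['img'][110:230,280:420],None,fx=3.4,fy=3.4,interpolation=cv2.INTER_CUBIC)
b=cv2.resize(t['img'][70:190,220:320],None,fx=3.2,fy=3.2,interpolation=cv2.INTER_CUBIC)
c=np.zeros((410,800,3),np.uint8);c[:a.shape[0],:476]=a;c[:b.shape[0],480:]=b
cv2.imwrite('pics/c7.png',c[:,:,::-1])
E
```

```text
t 8.67 tcp [0.4332 0.0697 0.2909] yaxis ang 77.41 F [ 0.6  0.3 -0.8] gap 0.701 gf 0.0
(((602.3745727539062, 87.91799926757812), (216.834716796875, 210.20004272460938), 79.72682189941406), np.int64(893)) (((590.3640747070312, 32.98971176147461), (70.78180694580078, 210.54510498046875), 77.01628875732422), np.int64(1124))
```

View pics/c7.png

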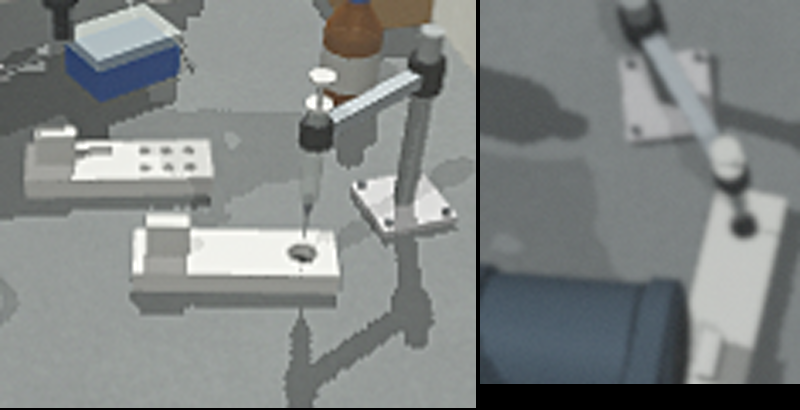

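The block lies flat with its well at side crop (302,253), directly below the needle tip at (304,237). The other block and the dispenser have not moved. The rectangle fit from the top view puts the well at (0.6586,0.0172), against a needle axis of (0.6588,0.0174), so I'm handing the job in.

```bash
python3 -c "
from station import order
print(order.sign_off())"
```

```text
the job is handed in; nothing more can be done
None
```

The single-well block now sits flat with its well under the larger dispenser's needle, about 0.3 mm off the needle axis by the top camera (calibration good to about 2 mm). It is released, the six-hole block and dispenser were not touched, and the job was handed in at about 9 s.

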